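# Sift the large trial heads out of the wash tray

## Robot

A 6-joint arm with a two-finger parallel gripper is mounted at the origin on the work surface. World frame = base frame: x ahead of the robot, y to its left, z up, the work surface at z = 0. Lengths are in m, angles in rad, forces in N, time in s.
With the tool pointing down it reaches from about 0.375 to 0.825 m from the base axis. Payload 5.5 kg.
Tool frame: the origin (TCP) lies midway between the tips of the shut fingers; the grasp point (between the pads) lies 19 mm behind it; z points along the fingers, y is the direction in which the jaws open and shut (so a half turn about z gives the same grasp; the last joint's range is limited). The gripper opens to 85 mm and grips with 20 to 120 N. Pads are 22 mm wide; open, the fingers measure 114 mm over their backs; the gripper's body (76 mm by 85 mm) begins 54 mm behind the grasp point. The pads swing forward as they close: fully open they stand 13 mm farther back than shut.
Start: joints at [-1.345, 0.314, -0.047, 1.21, 0, 1.571], TCP at [0.134, -0.585, 0.231] pointing down, gripper open.
Joint ranges: [-2.67, 2.67], [-0.69, 1.73], [-1.03, 1.25], [-2.08, 2.16], [-1.42, 1.45], [-3.14, 3.14]. Speed limits (rad/s): [2.39, 2.39, 3.01, 3.14, 3.14, 3.14].

## Interface

Orientations are given as a unit quaternion [x, y, z, w].
In Python, from bench import readout, viewer, close_job gives the robot as it stands.
- The arm moves only by the tool carry_out, never from a script. Its argument "steps" is text: rows parted by semicolons, each of 7 numbers parted by spaces: the shift along the tool's x, y, z in mm, then the turn, a rotation vector about the tool's x, y, z in degrees, then the finger opening in mm, from 0 to 85.4. A call has 1 to 8 rows; each row shifts and turns the commanded pose from where the row before left it, along the tool's axes as they then stand; what a row does not reach is not made up. A row lasts 1/8 s, in which the tool goes at most 62.5 mm and 10.7 degrees, less where a joint would pass 70% of its speed; a pose out of reach is approached as far as the arm can. A call with a gripper value outside its range is refused whole. The fingers move at their own pace and stop on an object; the grip force is fixed at half the most. Time passes only in rows, so rows that do not move let the fingers close. It gives the time, the measured TCP pose, the force and the opening at its end, in the units of the state.
- readout.get_obs(): the state, without advancing time (a new reading comes with each control period).
- viewer.snapshot(name): name is "scene" or "side" or "wrist"; returns the picture (480x640x3 uint8, blue, green, red); there is no depth.
- viewer.calibration(name): a dict with "intrinsics" (3x3 intrinsics, pixels), "dist" ([k1, k2, p1, p2, k3] as OpenCV has them; the pictures are not rectified), "xyz" and "rotation" of the camera in the world; the wrist camera has in their place "mount" (4x4, takes a point from camera to tool coordinates, whose origin is the TCP and whose axes are the flange's). Camera axes: x right, y up, looking along -z (the intrinsics and any distortion apply to the point x, -y, -z); pixel columns grow to the right and rows downward; lengths in m; the calibration is good to about 2 mm. A picture is of the moment at which its call begins: read the wrist's pose just before it. calibration takes no time and is no camera call.
- close_job(): hands the job in, once; it reports no verdict.
The state is a dict: "time": time; "joints": joint angles; "qd": joint speeds; "joint_torque": joint torques, N m; "tcp_pos": TCP position; "tool_rot": TCP orientation; "contact_force": force on the tool from outside, world axes, zero at the start; "torque": the same for the moment, N m; "grip_width": finger opening in m.
Only numpy, scipy, OpenCV 4.12 (cv2) and the standard library are available. Lean on these libraries where they do the work, as an engineer would, in place of code of your own. Each camera call takes 0.05 s, during which the arm holds its last target.

## Task

In the long grey tray two large and two small polished white ceramic balls from joint trial sets have been washed together. Take the slotted wire scoop (not the solid one), scoop up both large balls together so that the small ones drop through and stay in the tray, and tip the large ones into the round steel dish. Do not touch the balls with the gripper; at the end stand the scoop upright again on the bench or on the tray's floor.

Things in the scene. Friction and masses are not known exactly. Their poses are not given: they have to be found in the camera images.
- slotted_scoop: Wire scoop, 0.25 kg, standing on the bench near a solid one. Origin: underside, straight below the grip; +y = open nose, z up. Floor: five 4 mm wires along y at x = 0, +-23, +-46 mm (19 mm slots), tips at y = +50 (outer two +43). At y = -40 they bend up to a cross bar at y = -52, 36 mm high. No rim at nose or sides: balls roll off the nose unless it is tilted up.
- scoop_grip (a point): Middle of the slotted scoop's black upright grip, 120 mm above the scoop's underside, axes as the scoop's. The grip is a block 28 mm (x) by 12 mm (y), from 82 to 142 mm above the underside; pinch it from above with the fingers closing along y. Two wires run to its foot from the cross bar (y = -52 mm), below 87 mm.
- tray: Fixed grey tray, 124 (x) by 268 (y) mm, 28 high. Origin: centre of underside. Inside 116 by 260, floor 3 above the bench, corners cut at 45 degrees by 15. Balls start at y = 40 to 96, the -y half is empty: the scoop fits in there, nose to +y; slid along the floor in mid-tray to the +y end wall, its wires pass under the large balls.
- round_dish: Round steel bowl, loose on the bench, mouth 150 mm across, 50 mm high, wall 3 mm, 0.5 kg. Origin: centre of its underside; z up. A square steel dish stands near it: not to be used.
- big_a: First hip-size trial head: polished white ceramic ball, 32 mm diameter, about 70 g, with a dark dot (its bore) at one pole; it rolls freely. Origin at its centre.
- big_b: Second hip-size trial head: polished white ceramic ball, 32 mm diameter, about 70 g, with a dark dot (its bore) at one pole; it rolls freely. Origin at its centre.
- small_a: First finger-size trial head: polished white ceramic ball, 15 mm diameter, about 12 g, with a dark dot at one pole; it rolls freely and drops through the scoop's slots. Origin at its centre.
- small_b: Second finger-size trial head: polished white ceramic ball, 15 mm diameter, about 12 g, with a dark dot at one pole; it rolls freely and drops through the scoop's slots. Origin at its centre.
Things that resemble listed ones, but are neither listed nor needed, are in the scene too. Leave any orange or purple look-alike of the big_b alone.

How it is judged:
By the outcome, as a careful person would: the job done as asked, in the order asked, and still so for the second after the job is handed in, with the robot touching nothing.
It also fails if it takes over 67 s, if anything falls off the work surface, if the arm or the gripper's body presses on something with over 40 N, if the wrist force passes 120 N, or if a joint passes its speed limit or range.

## Working session

There is one attempt and no reset: what is moved stays moved. The work goes in short steps, Python scripts to look and compute and a tool call to move; the robot and the scene stay as the last step left them, time stands still between calls to the robot, and variables do not carry over. Pictures are saved under pics/ and viewed, and the job is handed in when it is done.

Besides the shell and the picture viewer there is one more tool, called after "Call:" by a JSON object that holds its "api" and its "payload", one argument or row to a line. carry_out: Moves the arm, as the interface text tells. Its arguments: {"type":"object","properties":{"steps":{"type":"string"}},"required":["steps"]}

```bash
mkdir -p pics; ls; python3 - <<'E'
from bench import readout, viewer
import cv2,json
print(readout.get_obs())
for n in ("scene","side","wrist"):
    print(n,viewer.calibration(n))
for n in ("scene","side"):
    cv2.imwrite(f"pics/{n}0.png",viewer.snapshot(n))
E
```

```text
pics
{'time': 0.0, 'joints': array([-1.34499765e+00,  3.14232457e-01, -4.80761246e-02,  1.21023347e+00,
       -1.37736071e-05,  1.57078338e+00]), 'qd': array([-0.00046903,  0.00023491,  0.00024372, -0.000445  , -0.00011648,
       -0.00055381]), 'joint_torque': array([ 1.40892011e-03, -5.39598012e+01,  3.39745152e+01,  1.94562256e-02,
        6.78999777e-05, -1.82490004e-05]), 'tcp_pos': array([ 0.13419352, -0.58419166,  0.23043203]), 'tool_rot': array([ 9.93632528e-01,  1.12666047e-01, -1.05173820e-04, -8.66531128e-04]), 'contact_force': array([-1.93406832,  0.12793417, -0.77052748]), 'torque': array([-0.04918358,  0.04632089, -0.02174131]), 'grip_width': 0.08535898765918838}
scene {'intrinsics': array([[591.30061429,   0.        , 318.568242  ],
       [  0.        , 591.30061429, 235.2071266 ],
       [  0.        ,   0.        ,   1.        ]]), 'dist': array([-0.17586774,  0.        ,  0.        ,  0.        ,  0.        ]), 'xyz': array([1.55881853, 0.06761316, 0.69946129]), 'rotation': array([0.33055291, 0.34751734, 0.649099  , 0.59045487])}
side {'intrinsics': array([[521.70
[... 246 characters left out ...]
54409178, 0.69255948]), 'rotation': array([-0.1197432 ,  0.38395269,  0.8745818 , -0.27082942])}
wrist {'intrinsics': array([[349.86299222,   0.        , 319.94291461],
       [  0.        , 349.86299222, 236.78639831],
       [  0.        ,   0.        ,   1.        ]]), 'dist': array([0.00676428, 0.        , 0.        , 0.        , 0.        ]), 'mount': array([[-5.55103128e-05,  9.49612077e-01,  3.13427662e-01,
         8.16788307e-02],
       [ 9.99999987e-01,  1.00657836e-04, -1.27862309e-04,
         2.71252990e-04],
       [-1.52968543e-04,  3.13427651e-01, -9.49612070e-01,
        -1.42460593e-01],
       [ 0.00000000e+00,  0.00000000e+00,  0.00000000e+00,
         1.00000000e+00]])}
```

View pics/scene0.png

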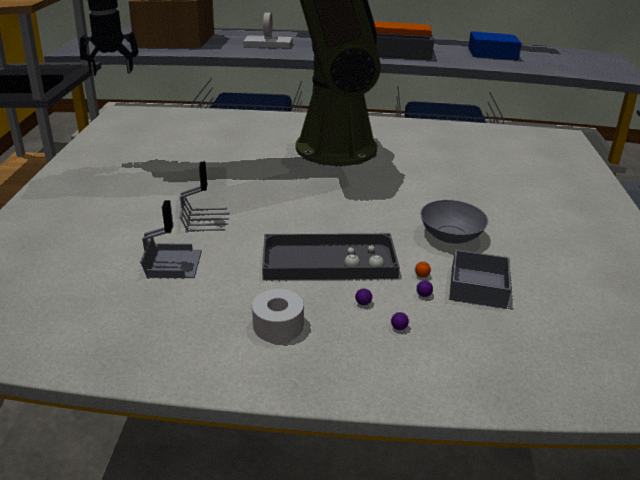

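View pics/side0.png

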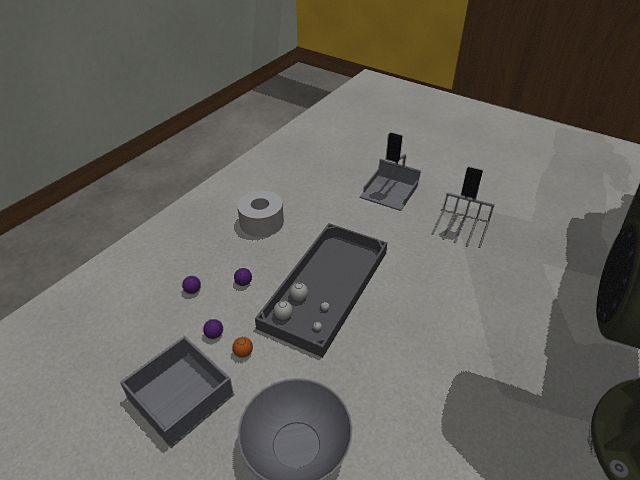

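The slotted scoop is the open-wire one: scene (205,205), side (470,205). The solid scoop is at scene (172,255), side (392,180). The dish to use is the round bowl, scene (453,222). The white balls are in the tray: large at scene (352,261) and (376,262), small at (351,251) and (371,249). I'll check these in enlarged crops.

```bash
cat > h.py <<'E'
import numpy as np, cv2
from bench import readout, viewer
from scipy.spatial.transform import Rotation as R
def ray(name,px,obs=None):
    c=viewer.calibration(name)
    p=cv2.undistortPoints(np.array([[px]],float),np.array(c["intrinsics"]),np.array(c["dist"]))[0,0]
    d=np.array([p[0],-p[1],-1.0])
    if name=="wrist":
        T=np.array(c["mount"]); Rt=R.from_quat(obs["tool_rot"]).as_matrix()
        o=obs["tcp_pos"]+Rt@T[:3,3]; d=Rt@T[:3,:3]@d
    else:
        o=np.array(c["xyz"]); d=R.from_quat(c["rotation"]).as_matrix()@d
    return o,d/np.linalg.norm(d)
def plane(name,px,z,obs=None):
    o,d=ray(name,px,obs); return o+d*(z-o[2])/d[2]
def tri(*rs):
    A=np.zeros((3,3));b=np.zeros(3)
    for o,d in rs:
        M=np.eye(3)-np.outer(d,d);A+=M;b+=M@o
    p=np.linalg.solve(A,b)
    return p,[np.linalg.norm((np.eye(3)-np.outer(d,d))@(p-o)) for o,d in rs]
def proj(name,P,obs=None):
    c=viewer.calibration(name)
    if name=="wrist":
        T=np.array(c["mount"]); Rt=R.from_quat(obs["tool_rot"]).as_matrix()
        o=obs["tcp_pos"]+Rt@T[:3,3]; Rc=Rt@T[:3,:3]
    else: o=np.array(c["xyz"]);Rc=R.from_quat(c["rotation"]).as_matrix()
    q=(np.atleast_2d(P)-o)@Rc; q[:,1:]*=-1
    return cv2.projectPoints(q,np.zeros(3),np.zeros(3),np.array(c["intrinsics"]),np.array(c["dist"]))[0][:,0]
def crop(im,x0,y0,x1,y1,f,fn):
    c=cv2.resize(im[y0:y1,x0:x1],None,fx=f,fy=f,interpolation=cv2.INTER_CUBIC)
    c=cv2.convertScaleAbs(c,alpha=1.4,beta=10)
    cv2.imwrite(fn,c)
E
python3 - <<'E'
from h import *
s=cv2.imread("pics/scene0.png");d=cv2.imread("pics/side0.png")
a=cv2.resize(s[150:290,130:250],None,fx=4,fy=4,interpolation=2)
crop(s,130,150,250,290,4,"pics/c1.png")
crop(s,250,190,530,310,2.85,"pics/c2.png")
crop(d,340,120,520,260,4,"pics/c3.png")
crop(d,220,215,420,365,4,"pics/c4.png")
E
```

```text
(no output)
```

View pics/c1.png

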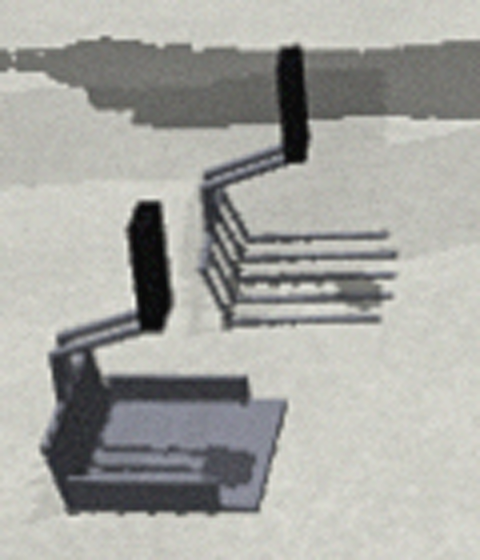

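View pics/c2.png

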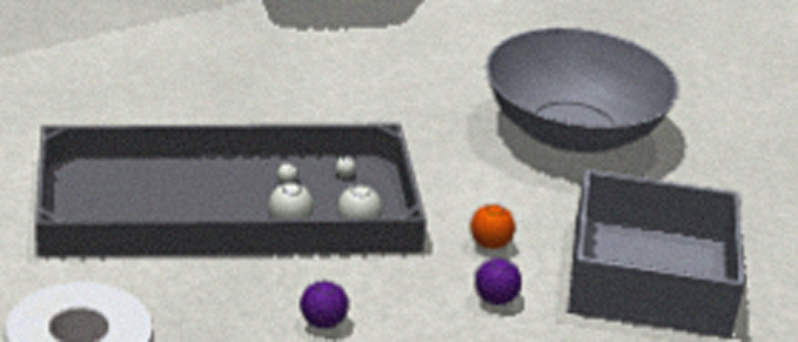

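View pics/c3.png

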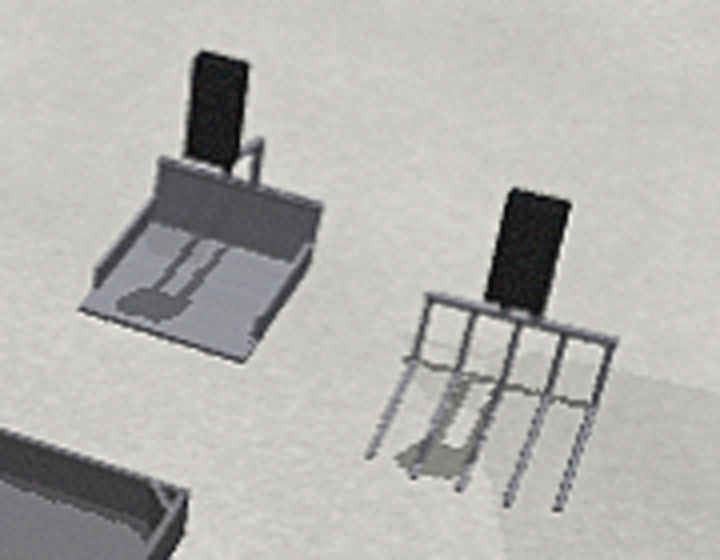

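View pics/c4.png

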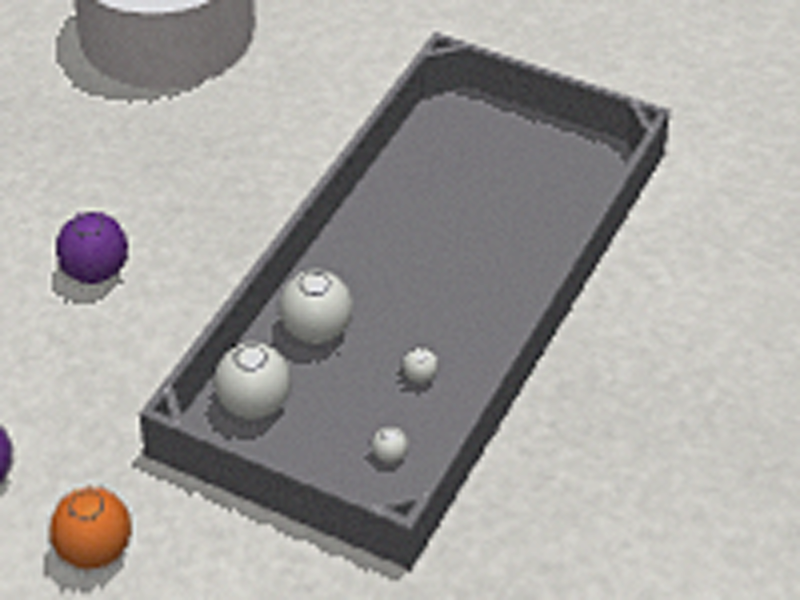

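```bash
python3 - <<'E'
from h import *
np.set_printoptions(precision=4,suppress=True)
C1=lambda p:(p[0]/4+130-.4,p[1]/4+150-.4)
C2=lambda p:(p[0]/2.85+250-.3,p[1]/2.85+190-.3)
C3=lambda p:(p[0]/4+340-.4,p[1]/4+120-.4)
C4=lambda p:(p[0]/4+220-.4,p[1]/4+215-.4)
ts=[(387,235),(396,254),(395,275),(392,296),(380,319)][::-1]
td=[(370,457),(414,476),(460,489),(508,504),(558,509)]
P=[]
for a,b in zip(ts,td):
    p,e=tri(ray("scene",C1(a)),ray("side",C3(b)));P.append(p)
    print("tip",p,np.round(e,4),plane("scene",C1(a),.002)[:2],plane("side",C3(b),.002)[:2])
# bends at y=-40 (z~2mm)
for a,b in (((228,326),(412,360)),((248,240),(596,404))):
    p,e=tri(ray("scene",C1(a)),ray("side",C3(b)));print("bend",p,np.round(e,4),plane("scene",C1(a),.002)[:2],plane("side",C3(b),.002)[:2])
print("gripTop", *[tri(ray("scene",C1(a)),ray("side",C3(b))) for a,b in (((299,47),(508,190)),)])
print("bar ends",[tri(ray("scene",C1(a)),ray("side",C3(b))) for a,b in (((205,268),(430,294)),((208,185),(617,343)))])
rs=[(38,222),(42,127),(401,127),(425,222)]; rd=[(436,36),(668,112),(410,525),(143,415)]
for a,b in zip(rs,rd):
    p,e=tri(ray("scene",C2(a)),ray("side",C4(b)));print("tray",p,np.round(e,4),plane("scene",C2(a),.028)[:2],plane("side",C4(b),.028)[:2])
for n,a,b,r in (("bigL",(290,203),(315,307),16),("bigR",(360,206),(252,381),16),("smL",(287,172),(421,366),7.5),("smR",(346,167),(390,445),7.5)):
    z=.003+r/1000
    print(n,plane("scene",C2(a),z)[:2],plane("side",C4(b),z)[:2],tri(ray("scene",C2(a)),ray("side",C4(b))))
# dish
for n,l,z in (("scene",[(488,72),(677,90),(560,30),(600,150)],.05),):
    pass
d=cv2.imread("pics/side0.png")
g=cv2.cvtColor(d,cv2.COLOR_BGR2GRAY)
m=((g<125)).astype(np.uint8); m[:375]=0;m[:,:225]=0;m[:,365:]=0
ys,xs=np.nonzero(m); print(xs.min(),xs.max(),ys.min())
E
```

```text
tip [ 0.4709 -0.2208 -0.0001] [0.0001 0.0001] [ 0.474 -0.22 ] [ 0.4701 -0.2184]
tip [ 0.4468 -0.2193  0.0005] [0.0001 0.0001] [ 0.4494 -0.2186] [ 0.4463 -0.2177]
tip [ 0.4243 -0.2226  0.0008] [0.0003 0.0003] [ 0.4267 -0.2218] [ 0.4239 -0.2216]
tip [ 0.4009 -0.2267  0.0003] [0.0002 0.0002] [ 0.4035 -0.2262] [ 0.4005 -0.2247]
tip [ 0.3798 -0.2368  0.0003] [0.0001 0.0001] [ 0.3825 -0.2361] [ 0.3794 -0.2348]
bend [ 0.4864 -0.3038 -0.0009] [0.0001 0.0001] [ 0.4907 -0.3024] [ 0.4853 -0.3002]
bend [ 0.3937 -0.3184  0.0012] [0.0015 0.0015] [ 0.3973 -0.3164] [ 0.3935 -0.3198]
gripTop (array([ 0.4436, -0.2601,  0.1496]), [np.float64(0.0024010368346679876), np.float64(0.0024010368346680223)])
bar ends [(array([ 0.487 , -0.3129,  0.0364]), [np.float64(6.81267979824577e-05), np.float64(6.812679798249686e-05)]), (array([ 0.3943, -0.3364,  0.0333]), [np.float64(0.0029058005643662096), np.float64(0.002905800564366251)])]
tray [ 0.6412 -0.1051  0.0266] [0.0003 0.0003] [ 0.6427 -0.1051] [ 0.6403 -0.1033]
tray [ 0.521  -0.1219  0.0258] [0.0003 0.0003] [ 0.524  -0.1216] [ 0.5199 -0.1192]
tray [0.4885 0.1427 0.0253] [0.0011 0.0011] [0.4938 0.1433] [0.4873 0.1432]
tray [0.609  0.158  0.0247] [0.0002 0.0002] [0.6138 0.1577] [0.6071 0.1596]
bigL [0.5883 0.0645] [0.5892 0.0668] (array([0.5892, 0.0654, 0.0189]), [np.float64(0.001113291555941433), np.float64(0.0011132915559414083)])
bigR [0.5866 0.1136] [0.5864 0.1149] (array([0.5866, 0.1141, 0.0186]), [np.float64(0.0005268503186731816), np.float64(0.0005268503186732724)])
smL [0.5371 0.0607] [0.5368 0.0624] (array([0.537 , 0.0613, 0.01  ]), [np.float64(0.0006474770179032865), np.float64(0.0006474770179033019)])
smR [0.5257 0.1037] [0.5237 0.1045] (array([0.5241, 0.1038, 0.0094]), [np.float64(1.484168870385687e-06), np.float64(1.4841688704341214e-06)])
225 351 375
```

The crops confirm it. The open-wire scoop (free tines) is the slotted one, and the solid scoop has a plate floor. The two large white balls are on the tray's +x side and the two small ones on its -x side. Next I'll locate the dish and work out the first move.

```bash
python3 - <<'E'
from h import *
from scipy.optimize import least_squares
np.set_printoptions(precision=4,suppress=True)
s=cv2.imread("pics/scene0.png");d=cv2.imread("pics/side0.png")
C2=lambda p:(p[0]/2.85+250-.3,p[1]/2.85+190-.3)
A=[(488,72),(503,48),(530,36),(575,29),(610,35),(640,50),(665,70),(677,90)]
P=np.array([plane("scene",C2(a),.05)[:2] for a in A])
f=lambda q,P:np.hypot(*(P-q[:2]).T)-q[2]
print(least_squares(f,[.45,.28,.075],args=(P,)).x)
# side rim: colour mask
hsv=cv2.cvtColor(d,cv2.COLOR_BGR2GRAY)
crop(d,220,365,370,480,5,"pics/c5.png")
B=[(239,430),(350,425),(295,381),(262,392),(330,392)]
P2=np.array([plane("side",a,.05)[:2] for a in B])
print(least_squares(f,[.45,.28,.075],args=(P2,)).x)
g=hsv[:, :]; 
E
```

```text
[0.4396 0.282  0.071 ]
[0.4332 0.2858 0.0725]
```

View pics/c5.png

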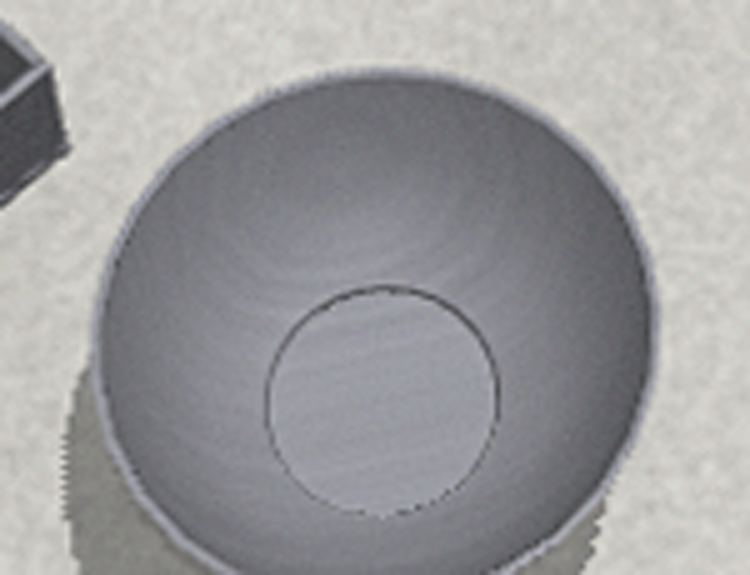

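Call:
{"api": "carry_out", "payload": {
  "steps": "30 -30 0 0 0 0 85;40 -40 0 0 0 0 85;40 -40 0 0 0 2.8 85;40 -40 0 0 0 0 85"
}}

```text
time: 0.6
tcp_pos: [0.2497, -0.4048, 0.231]
tool_rot: [0.996, 0.088, -0.0, -0.0]
contact_force: [0.8, -1.0, -0.1]
grip_width: 0.0852
```

```bash
python3 - <<'E'
from h import *
o=readout.get_obs();print(o["joints"],o["tcp_pos"],R.from_quat(o["tool_rot"]).as_matrix())
E
```

```text
[-1.01820397e+00  8.04874941e-02 -3.35198508e-01  1.15556595e+00
  2.15473619e-04  1.94760850e+00] [ 0.2496892  -0.40475831  0.23097715] [[ 9.84590412e-01  1.74876292e-01 -5.57505502e-05]
 [ 1.74876297e-01 -9.84590285e-01  5.00912310e-04]
 [ 3.27062370e-05 -5.02942907e-04 -9.99999873e-01]]
```

φ = j1 − j6 + 180° means j6 would run out near the dish, so I'll use the half-turned grasp and turn −180° about the tool z first.

Call:
{"api": "carry_out", "payload": {
  "steps": "0 0 0 0 0 -10.6 85;0 0 0 0 0 -10.6 85;0 0 0 0 0 -10.6 85;0 0 0 0 0 -10.6 85;0 0 0 0 0 -10.6 85;0 0 0 0 0 -10.6 85;0 0 0 0 0 -10.6 85;0 0 0 0 0 -10.6 85"
}}

```text
time: 1.6
tcp_pos: [0.2491, -0.4062, 0.2309]
tool_rot: [0.674, 0.739, 0.0, -0.0]
contact_force: [0.2, -0.2, 0.4]
grip_width: 0.0851
```

Call:
{"api": "carry_out", "payload": {
  "steps": "0 0 0 0 0 -10.6 85;0 0 0 0 0 -10.6 85;0 0 0 0 0 -10.6 85;0 0 0 0 0 -10.6 85;0 0 0 0 0 -10.6 85;0 0 0 0 0 -10.6 85;0 0 0 0 0 -10.6 85;0 0 0 0 0 -10.6 85"
}}

```text
time: 2.6
tcp_pos: [0.2491, -0.4062, 0.231]
tool_rot: [-0.001, 1.0, 0.0, -0.0]
contact_force: [-0.3, -0.7, -0.3]
grip_width: 0.0852
```

Call:
{"api": "carry_out", "payload": {
  "steps": "0 0 0 0 0 -10.4 85;-30 15 0 0 0 0 85;-40 20 0 0 0 0 85;-30 15 0 0 0 0 85;0 0 0 0 0 0 85"
}}

```text
time: 3.22
tcp_pos: [0.34, -0.3384, 0.231]
tool_rot: [-0.09, 0.996, 0.0, -0.0]
contact_force: [-0.6, -0.4, 0.2]
grip_width: 0.0852
```

```bash
cat >> h.py <<'E'
def local(target,obs=None,yaw=None):
    o=obs or readout.get_obs(); Rt=R.from_quat(o["tool_rot"]).as_matrix()
    print("t",o["time"],"tcp",np.round(o["tcp_pos"],4),"joints",np.round(o["joints"],3),"F",np.round(o["contact_force"],1),"grip",round(o["grip_width"],4))
    print("toolx",np.round(Rt[:,0],4),"tooly",np.round(Rt[:,1],4))
    print("shift mm",np.round(Rt.T@(np.array(target)-o["tcp_pos"])*1000,1))
E
python3 - <<'E'
from h import *
o=readout.get_obs();local([.433,-.2715,.231],o)
im=viewer.snapshot("wrist");cv2.imwrite("pics/w1.png",im)
E
```

```text
t 3.225 tcp [ 0.34   -0.3384  0.231 ] joints [-0.783  0.088 -0.326  1.157  0.    -0.963] F [-0.6 -0.4  0.2] grip 0.0852
toolx [-9.838e-01 -1.793e-01  1.000e-04] tooly [-1.793e-01  9.838e-01  7.000e-04]
shift mm [-103.5   49.1   -0. ]
```

View pics/w1.png

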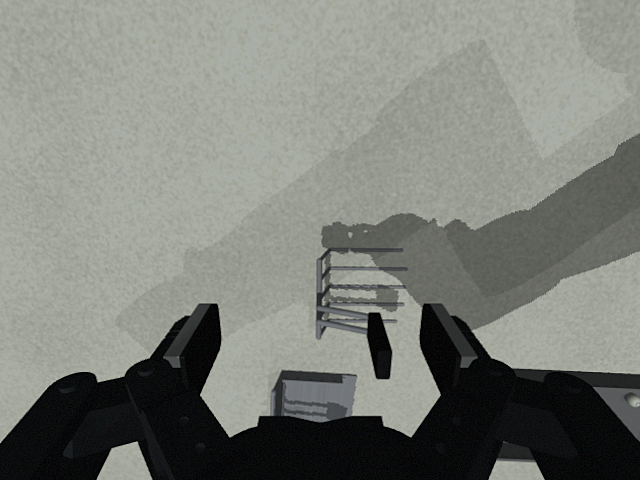

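Call:
{"api": "carry_out", "payload": {
  "steps": "-50 25 0 0 0 0 85;-53 24 0 0 0 0 85;0 0 30 0 0 0 85;0 0 10 0 0 0 85;0 0 0 0 0 0 85"
}}

```text
time: 3.9
tcp_pos: [0.4302, -0.2737, 0.1907]
tool_rot: [-0.088, 0.996, 0.001, -0.001]
contact_force: [0.3, -1.0, 0.3]
grip_width: 0.085
```

```bash
python3 - <<'E'
from h import *
o=readout.get_obs();local([.433,-.2715,.103],o)
im=viewer.snapshot("wrist");cv2.imwrite("pics/w2.png",im)
im=viewer.snapshot("side");crop(im,390,90,560,260,4.5,"pics/d2.png")
x=np.array([.433,-.2715,.142]);print(proj("wrist",x,o))
E
```

```text
t 3.9 tcp [ 0.4302 -0.2737  0.1907] joints [-0.566  0.168 -0.329  1.076 -0.    -0.742] F [ 0.3 -1.   0.3] grip 0.085
toolx [-0.9847 -0.1745  0.0018] tooly [-0.1744  0.9847  0.0013]
shift mm [-3.3  1.5 87.7]
[[323.01293815 268.07007223]]
```

View pics/w2.png

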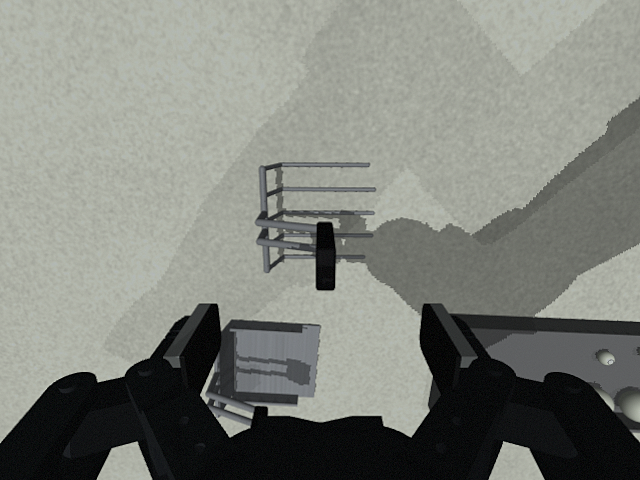

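View pics/d2.png

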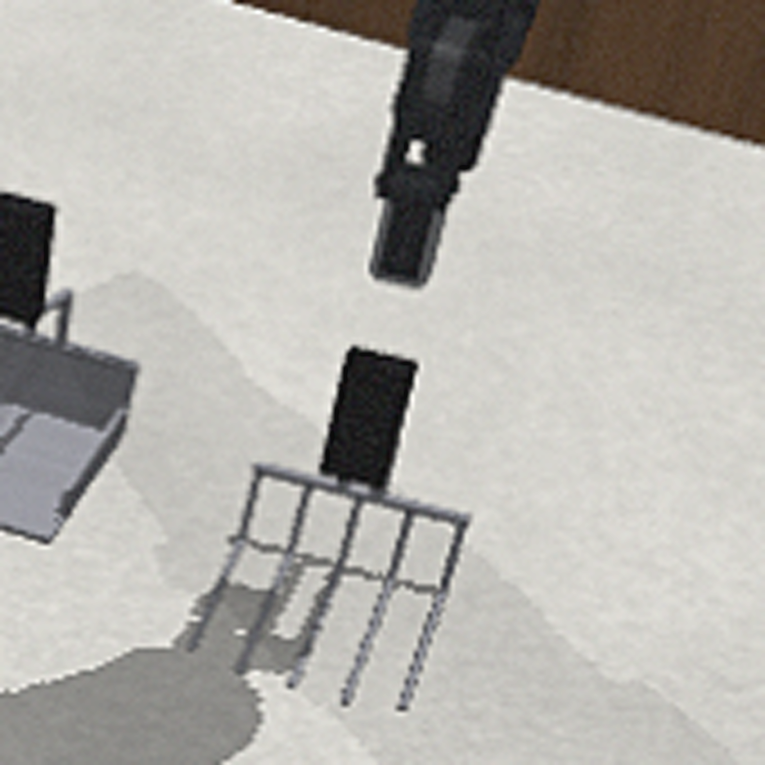

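Call:
{"api": "carry_out", "payload": {
  "steps": "-3 2 30 0 0 0 85;0 0 35 0 0 0 85;0 0 22 0 0 0 85;0 0 0 0 0 0 85"
}}

```text
time: 4.5
tcp_pos: [0.4331, -0.2709, 0.1038]
tool_rot: [-0.088, 0.996, 0.001, -0.001]
contact_force: [-0.2, 0.1, -0.0]
grip_width: 0.085
```

```bash
python3 - <<'E'
from h import *
o=readout.get_obs();local([.433,-.2715,.103],o)
im=viewer.snapshot("wrist");cv2.imwrite("pics/w3.png",im)
E
```

```text
t 4.5 tcp [ 0.4331 -0.2709  0.1038] joints [-0.559  0.24  -0.452  0.881 -0.    -0.735] F [-0.2  0.1 -0. ] grip 0.085
toolx [-0.9846 -0.1749  0.0015] tooly [-0.1749  0.9846  0.0013]
shift mm [ 0.2 -0.6  0.8]
```

View pics/w3.png

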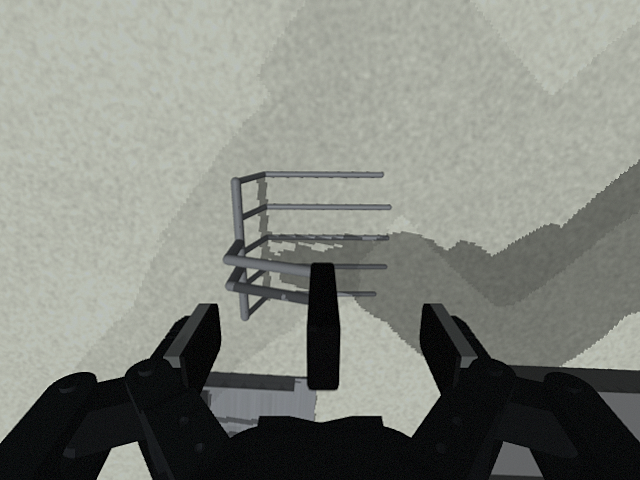

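Call:
{"api": "carry_out", "payload": {
  "steps": "0 0 0 0 0 0 8;0 0 0 0 0 0 8;0 0 0 0 0 0 8;0 0 0 0 0 0 8;0 0 0 0 0 0 8;0 0 0 0 0 0 8"
}}

```text
time: 5.3
tcp_pos: [0.4343, -0.2707, 0.1044]
tool_rot: [-0.088, 0.996, 0.0, 0.0]
contact_force: [0.9, 0.9, 3.1]
grip_width: 0.0113
```

Call:
{"api": "carry_out", "payload": {
  "steps": "0 0 -10 0 0 0 8;0 0 -30 0 0 0 8;0 0 -25 0 0 0 8;0 0 0 0 0 0 8"
}}

```text
time: 5.8
tcp_pos: [0.4356, -0.2717, 0.1712]
tool_rot: [-0.088, 0.996, -0.001, 0.002]
contact_force: [0.3, 0.1, -1.9]
grip_width: 0.0111
```

```bash
python3 - <<'E'
from h import *
o=readout.get_obs()
ex=np.array([.9925,.1219,0]);ey=np.array([-.1219,.9925,0]);t=np.array([.565,.0184,0])
local(t-.063*ey+[0,0,.165],o)
im=viewer.snapshot("wrist");cv2.imwrite("pics/w4.png",im)
E
```

```text
t 5.8 tcp [ 0.4356 -0.2717  0.1712] joints [-0.558  0.182 -0.358  1.027 -0.    -0.735] F [ 0.3  0.1 -1.9] grip 0.0111
toolx [-0.9844 -0.176  -0.0028] tooly [-0.176   0.9844 -0.0026]
shift mm [-175.   199.9    6.2]
```

View pics/w4.png

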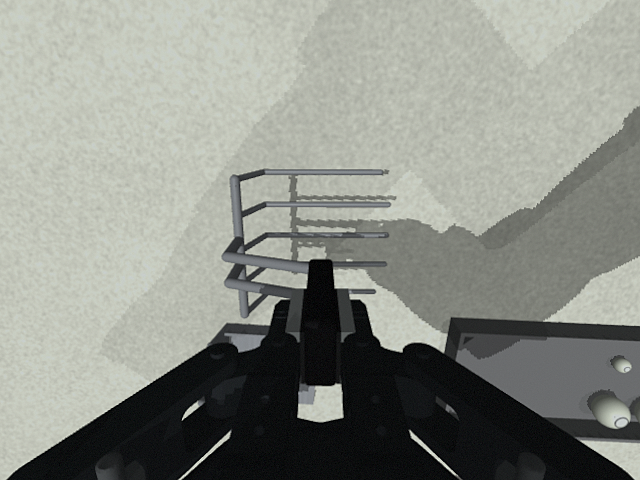

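```bash
cat >> h.py <<'E'
def toolpt(px,zt):
    c=viewer.calibration("wrist");T=np.array(c["mount"])
    p=cv2.undistortPoints(np.array([[px]],float),np.array(c["intrinsics"]),np.array(c["dist"]))[0,0]
    d=T[:3,:3]@np.array([p[0],-p[1],-1.0]);o=T[:3,3]
    return (o+d*(zt-o[2])/d[2])*1000
E
python3 - <<'E'
from h import *
crop(cv2.imread("pics/w4.png"),220,150,400,330,4,"pics/w4c.png")
for p in [(385,172),(390,205),(387.5,236),(386,264),(375,292),(265,172),(267,204),(267,235)]: print(toolpt(p,.102).round(1))
print("bar",[toolpt(p,.068).round(1) for p in [(236,178),(244,315)]])
E
```

```text
[ 46.   44.9 102. ]
[ 22.6  49.8 102. ]
[ -0.8  49.4 102. ]
[-23.   49.7 102. ]
[-46.6  42.5 102. ]
[ 46.  -38.3 102. ]
[ 23.3 -38.1 102. ]
[  0.  -39.2 102. ]
bar [array([ 47.1, -50.6,  68. ]), array([-46.5, -52.2,  68. ])]
```

View pics/w4c.png

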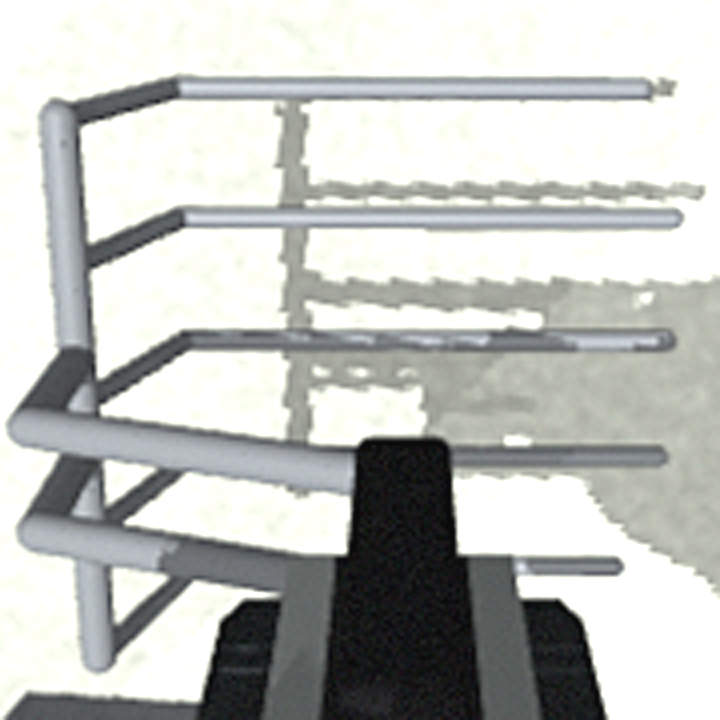

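Call:
{"api": "carry_out", "payload": {
  "steps": "0 30 0 0 0 0 8;0 45 0 0 0 0 8;-25 45 0 0 0 0 8;-45 45 0 0 0 0 8;-45 35 0 0 0 0 8;-40 0 0 0 0 0 8;-20 0 0 0 0 3 8;0 0 0 0 0 0 8"
}}

```text
time: 6.85
tcp_pos: [0.5708, -0.0436, 0.1673]
tool_rot: [-0.063, 0.998, 0.0, -0.001]
contact_force: [-0.5, 0.2, -2.3]
grip_width: 0.0115
```

```bash
python3 - <<'E'
from h import *
o=readout.get_obs()
ey=np.array([-.1219,.9925,0]);t=np.array([.565,.0184,0])
local(t-.063*ey+[0,0,.165],o)
im=viewer.snapshot("wrist");cv2.imwrite("pics/w5.png",im)
im=viewer.snapshot("scene");crop(im,190,100,450,300,3,"pics/s5.png")
E
```

```text
t 6.85 tcp [ 0.5708 -0.0436  0.1673] joints [-0.076  0.297 -0.218  1.058 -0.    -0.202] F [-0.5  0.2 -2.3] grip 0.0115
toolx [-0.9921 -0.1255  0.0023] tooly [-1.255e-01  9.921e-01  4.000e-04]
shift mm [-1.8 -0.8  2.3]
```

View pics/w5.png

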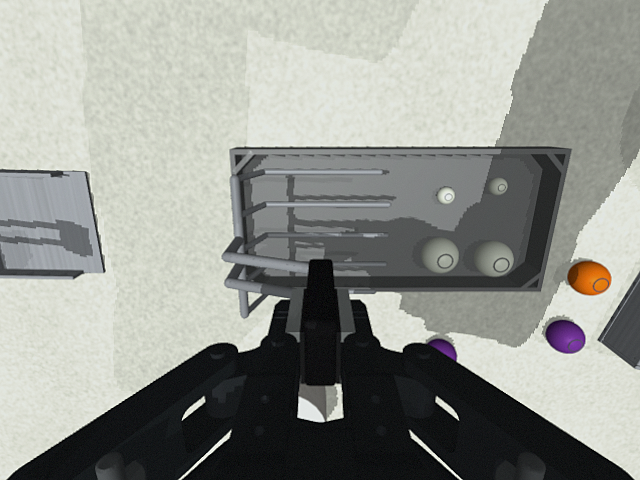

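View pics/s5.png

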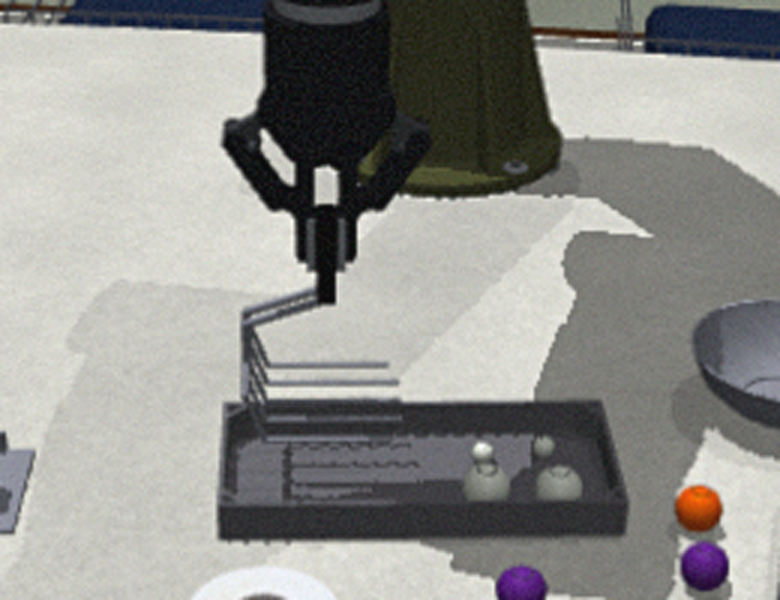

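```bash
python3 - <<'E'
from h import *
for n,p in (("UL",(231,149)),("UR",(571,149)),("LR",(541,290)),("inUL~",(246,154))): print(n,toolpt(p,.1393).round(1))
for n,p,r in (("smL",(446,196),7.5),("smR",(498,186),7.5),("bL",(440,255),16),("bR",(493,259),16)): print(n,toolpt(p,.1643-r/1000).round(1))
E
```

```text
UL [ 58.6 -69.8 139.3]
UR [ 58.4 195.8 139.3]
LR [-63.8 196.8 139.3]
inUL~ [ 54.8 -58.3 139.3]
smL [ 17.7 109.1 156.8]
smR [ 26.3 152.6 156.8]
bL [-33.9 106.7 148.3]
bR [-37.7 154.4 148.3]
```

Call:
{"api": "carry_out", "payload": {
  "steps": "-1 0 20 0 0 0 8;0 0 20 0 0 0 8;0 0 12 0 0 0 8;0 0 5 0 0 0 8;0 0 0 0 0 0 8"
}}

```text
time: 7.58
tcp_pos: [0.5714, -0.0441, 0.1123]
tool_rot: [-0.062, 0.998, 0.0, -0.0]
contact_force: [-0.1, -0.5, -2.4]
grip_width: 0.0115
```

Call:
{"api": "carry_out", "payload": {
  "steps": "0 0 1.5 0 0 0 8;0 0 1.5 0 0 0 8;0 0 0 0 0 0 8"
}}

```text
time: 7.95
tcp_pos: [0.5717, -0.0439, 0.1094]
tool_rot: [-0.062, 0.998, -0.0, 0.0]
contact_force: [0.1, 0.3, -2.0]
grip_width: 0.0113
```

```bash
python3 - <<'E'
from h import *
o=readout.get_obs()
local([0.57,-.04,.107],o)
im=viewer.snapshot("wrist");cv2.imwrite("pics/w6.png",im)
im=viewer.snapshot("scene");crop(im,230,190,430,310,4,"pics/s6.png")
E
```

```text
t 7.95 tcp [ 0.5717 -0.0439  0.1094] joints [-0.077  0.341 -0.298  0.932 -0.    -0.201] F [ 0.1  0.3 -2. ] grip 0.0113
toolx [-9.922e-01 -1.243e-01 -2.000e-04] tooly [-1.243e-01  9.922e-01 -1.000e-04]
shift mm [1.2 4.1 2.4]
```

View pics/w6.png

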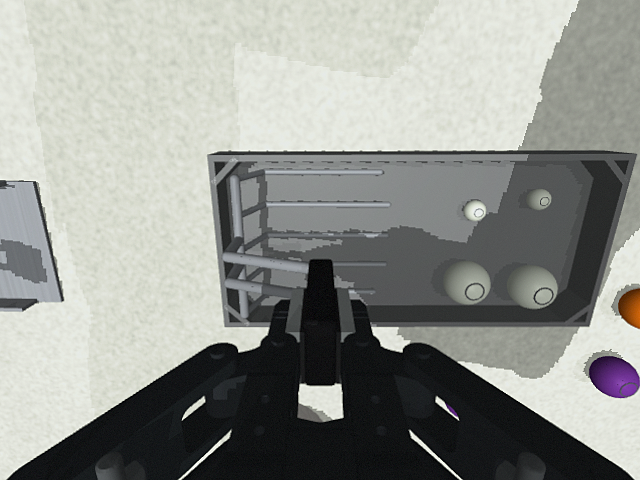

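View pics/s6.png

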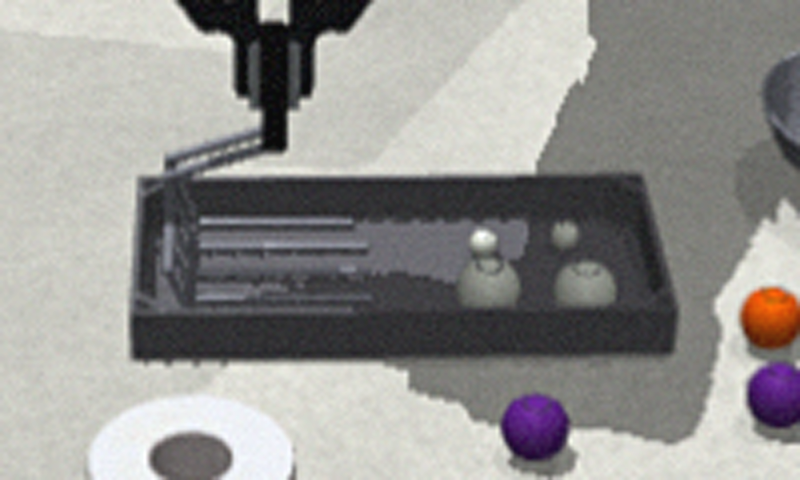

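Call:
{"api": "carry_out", "payload": {
  "steps": "0 0 1.2 0 0 0 8;0 0 1 0 0 0 8;0 0 0 0 0 0 8"
}}

```text
time: 8.43
tcp_pos: [0.5718, -0.0439, 0.1075]
tool_rot: [-0.062, 0.998, 0.0, 0.0]
contact_force: [-1.5, 0.2, 1.7]
grip_width: 0.0112
```

Call:
{"api": "carry_out", "payload": {
  "steps": "0 0 1 0 0 0 8;0 0 0 0 0 0 8"
}}

```text
time: 8.68
tcp_pos: [0.5719, -0.0438, 0.1074]
tool_rot: [-0.062, 0.998, 0.0, 0.0]
contact_force: [-3.6, 0.3, 9.4]
grip_width: 0.011
```

```bash
python3 - <<'E'
from h import *
o=readout.get_obs()
local([0.57,-.04,.107],o)
im=viewer.snapshot("wrist")
for n,p,r in (("smL",(475,211),7.5),("smR",(539,199),7.5),("bL",(467,283),16),("bR",(533,287),16)): print(n,toolpt(p,.1064-r/1000).round(1))
for p in ((216,157),(635,156),(592,325)):print(toolpt(p,.0814).round(1))
E
```

```text
t 8.675 tcp [ 0.5719 -0.0438  0.1074] joints [-0.077  0.342 -0.301  0.927  0.    -0.201] F [-3.6  0.3  9.4] grip 0.011
toolx [-0.9922 -0.1243 -0.001 ] tooly [-1.243e-01  9.922e-01  1.000e-04]
shift mm [1.4 4.  0.4]
smL [ 18.9 109.7  98.9]
smR [ 27.5 153.1  98.9]
bL [-33.2 107.5  90.4]
bR [-36.4 156.3  90.4]
[ 58.1 -65.3  81.4]
[ 58.5 196.   81.4]
[-62.6 199.   81.4]
```

Call:
{"api": "carry_out", "payload": {
  "steps": "0 0 -0.7 0 0 0 8;0 10 0 0 0 0 8;0 12 0 0 0 0 8;0 10 0 0 0 0 8;0 5 0 0 0 0 8;0 5 0 0 0 0 8;0 5 0 0 0 0 8;0 5 0 0 0 0 8"
}}

```text
time: 9.72
tcp_pos: [0.5663, 0.0076, 0.1074]
tool_rot: [-0.062, 0.998, -0.001, 0.001]
contact_force: [1.6, -3.0, -0.2]
grip_width: 0.0112
```

Call:
{"api": "carry_out", "payload": {
  "steps": "0 5 0 0 0 0 8;0 5 0 0 0 0 8;0 5 0 0 0 0 8;0 5 0 0 0 0 8;0 0 0 0 0 0 8"
}}

```text
time: 10.35
tcp_pos: [0.5636, 0.0281, 0.1074]
tool_rot: [-0.063, 0.998, -0.0, 0.001]
contact_force: [2.4, -1.5, 5.5]
grip_width: 0.0112
```

```bash
python3 - <<'E'
from h import *
o=readout.get_obs()
local([0.57,-.04,.107],o)
im=viewer.snapshot("wrist");cv2.imwrite("pics/w7.png",im)
E
```

```text
t 10.35 tcp [0.5636 0.0281 0.1074] joints [ 0.05   0.325 -0.325  0.918  0.    -0.075] F [ 2.4 -1.5  5.5] grip 0.0112
toolx [-0.9922 -0.1248 -0.002 ] tooly [-1.248e-01  9.922e-01 -1.000e-04]
shift mm [  2.2 -68.3   0.4]
```

View pics/w7.png

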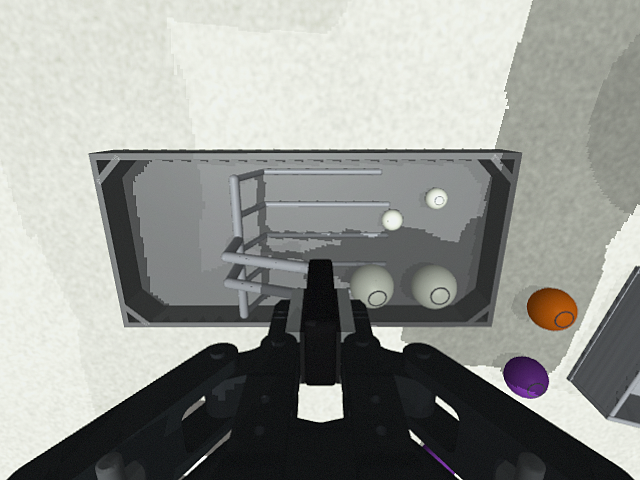

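Call:
{"api": "carry_out", "payload": {
  "steps": "0 4 0 0 0 0 8;0 5 0 0 0 0 8;0 5 0 0 0 0 8;0 5 0 0 0 0 8;0 5 0 0 0 0 8;0 5 0 0 0 0 8;0 5 0 0 0 0 8;0 0 0 0 0 0 8"
}}

```text
time: 11.4
tcp_pos: [0.5594, 0.062, 0.1074]
tool_rot: [-0.063, 0.998, 0.0, 0.001]
contact_force: [2.7, -2.0, 7.0]
grip_width: 0.0115
```

```bash
python3 - <<'E'
from h import *
o=readout.get_obs()
local([0.57,-.04,.107],o)
im=viewer.snapshot("wrist");cv2.imwrite("pics/w8.png",im)
E
```

```text
t 11.4 tcp [0.5594 0.062  0.1074] joints [ 0.11   0.323 -0.329  0.917  0.    -0.015] F [ 2.7 -2.   7. ] grip 0.0115
toolx [-0.9922 -0.1249 -0.0019] tooly [-1.249e-01  9.922e-01  2.000e-04]
shift mm [   2.2 -102.5    0.4]
```

View pics/w8.png

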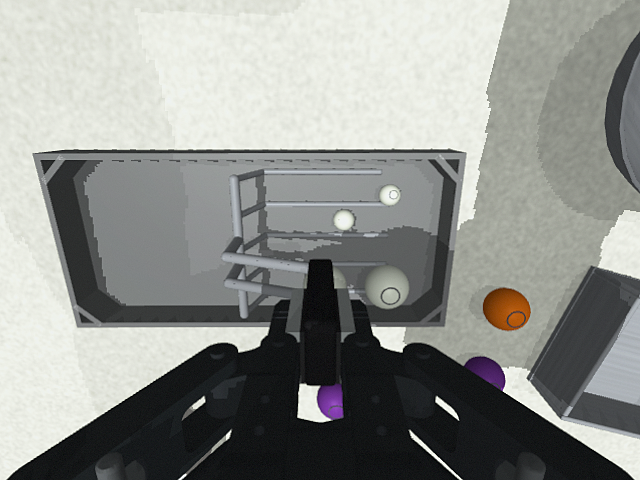

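Call:
{"api": "carry_out", "payload": {
  "steps": "0 5 0 0 0 0 8;0 5 0 0 0 0 8;0 5 0 0 0 0 8;0 5 0 0 0 0 8;0 5 0 0 0 0 8;0 3 0 0 0 0 8;0 2 0 0 0 0 8;0 0 0 0 0 0 8"
}}

```text
time: 12.45
tcp_pos: [0.5555, 0.0912, 0.1074]
tool_rot: [-0.062, 0.998, -0.0, 0.001]
contact_force: [1.9, -2.7, 7.0]
grip_width: 0.0112
```

```bash
python3 - <<'E'
from h import *
o=readout.get_obs()
local([0.57,-.04,.107],o)
im=viewer.snapshot("wrist");cv2.imwrite("pics/w9.png",im)
im=viewer.snapshot("scene");crop(im,280,190,430,300,5,"pics/s9.png")
E
```

```text
t 12.45 tcp [0.5555 0.0912 0.1074] joints [ 0.163  0.323 -0.328  0.918 -0.001  0.038] F [ 1.9 -2.7  7. ] grip 0.0112
toolx [-0.9922 -0.1244 -0.0016] tooly [-1.244e-01  9.922e-01 -6.000e-04]
shift mm [   1.9 -132.     0.5]
```

View pics/w9.png

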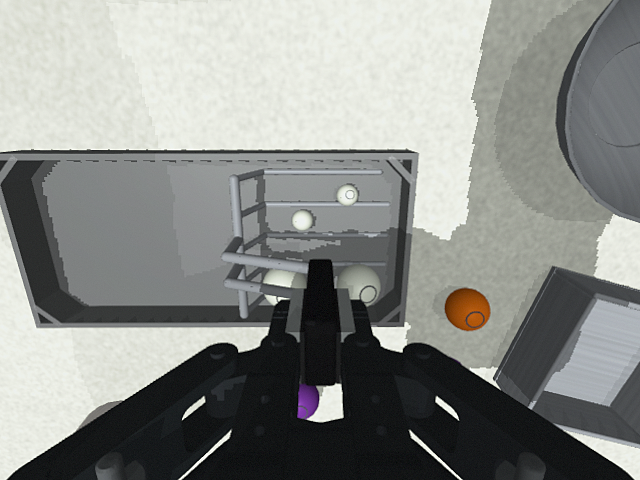

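View pics/s9.png

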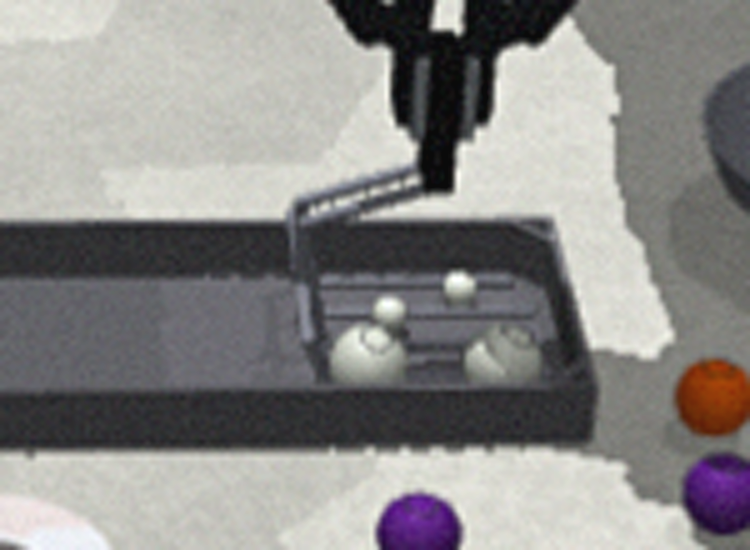

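```bash
cat > plan.py <<'E'
from h import *
def plan(P,O,way,pivot):
    """P,O: present tcp pos(m), R; way: list of (pivot world displacement in present scoop axes mm (x,y,z), tilt deg nose-up rel. present); pivot in scoop coords mm (y,z)."""
    # scoop coords: x=-toolx,y=tooly,z=-toolz ; TCP at scoop z 104
    pp=np.zeros(3); th0=0
    out=[]
    tcp0=np.array([0,0,104.]);pv=np.array([0,pivot[0],pivot[1]])
    cur=tcp0.copy();cth=0
    for d,th in way:
        r=R.from_euler('x',th,degrees=True)
        new=pv+np.array(d)+r.apply(tcp0-pv)
        s=R.from_euler('x',cth,degrees=True).inv().apply(new-cur)
        out.append([-s[0],s[1],-s[2],-(th-cth),0,0]); cur=new;cth=th
    for o in out: print(np.round(o,1))
E
python3 - <<'E'
from plan import *
plan(None,None,[((0,0,2),4),((0,0,4),9),((0,0,6),14),((0,0,8),19),((0,0,10),22)],(-40,0))
E
```

```text
[-0.  -7.4 -4.5 -4.   0.   0. ]
[-0.  -9.1 -5.1 -5.   0.   0. ]
[-0.  -8.9 -5.1 -5.   0.   0. ]
[-0.  -8.7 -5.  -5.   0.   0. ]
[-0.  -4.8 -3.8 -3.   0.   0. ]
```

Call:
{"api": "carry_out", "payload": {
  "steps": "0 -3.7 -2.2 -2 0 0 8;0 -3.7 -2.3 -2 0 0 8;0 -5.4 -3 -3 0 0 8;0 -5.4 -3 -3 0 0 8;0 -5.3 -3 -3 0 0 8;0 -5.3 -3 -3 0 0 8;0 -5.3 -3 -3 0 0 8;0 -4.8 -3.8 -3 0 0 8"
}}

```text
time: 13.55
tcp_pos: [0.5586, 0.0489, 0.1224]
tool_rot: [-0.06, 0.979, 0.192, -0.013]
contact_force: [0.1, -0.8, -3.8]
grip_width: 0.0112
```

```bash
python3 - <<'E'
from h import *
o=readout.get_obs()
local([0.5555,.0912,.2],o)
im=viewer.snapshot("wrist");cv2.imwrite("pics/w10.png",im)
im=viewer.snapshot("scene");crop(im,280,170,430,280,5,"pics/s10.png")
E
```

```text
t 13.55 tcp [0.5586 0.0489 0.1224] joints [-0.13   0.386 -0.262  1.027  0.374 -0.273] F [ 0.1 -0.8 -3.8] grip 0.0112
toolx [-0.9924 -0.1233  0.0026] tooly [-0.1131  0.9188  0.3782]
shift mm [ -1.9  68.6 -55.9]
```

View pics/w10.png

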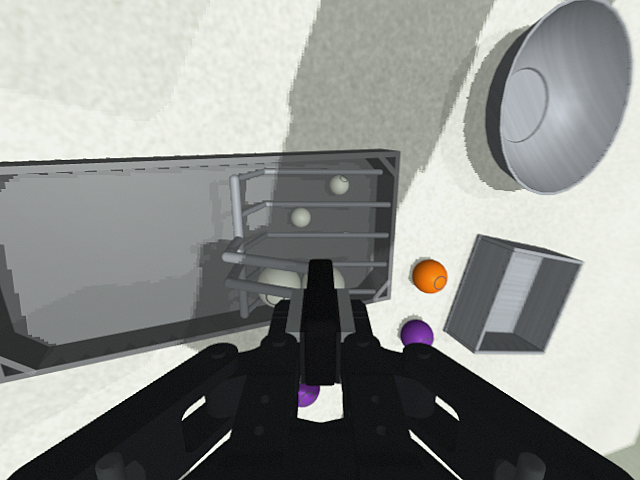

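View pics/s10.png

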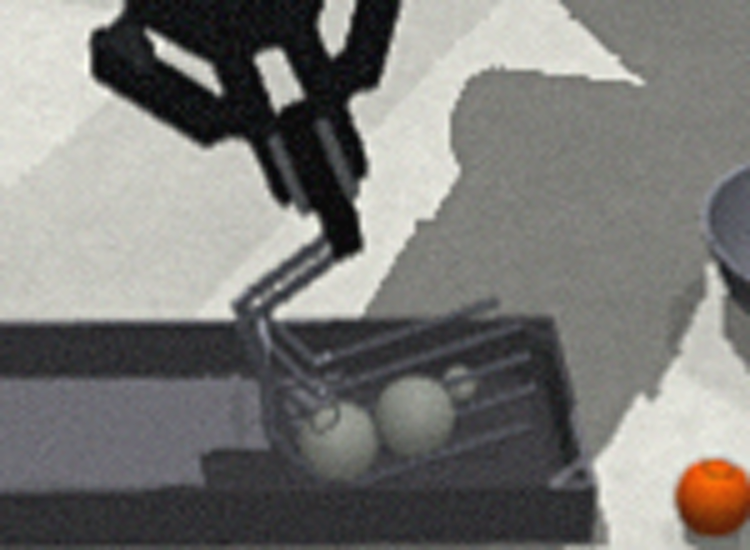

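Call:
{"api": "carry_out", "payload": {
  "steps": "0 2 -5 0 0 0 8;0 3.8 -9.3 0 0 0 8;0 5.7 -14 0 0 0 8;0 5.7 -14 0 0 0 8;0 5.7 -14 0 0 0 8;0 5.7 -14 0 0 0 8;0 2 -5 0 0 0 8;0 0 0 0 0 0 8"
}}

```text
time: 14.65
tcp_pos: [0.5602, 0.0493, 0.2049]
tool_rot: [-0.061, 0.98, 0.19, -0.012]
contact_force: [1.5, 0.6, -4.2]
grip_width: 0.0114
```

```bash
python3 - <<'E'
from h import *
o=readout.get_obs()
local([0.5555,.0912,.2],o)
im=viewer.snapshot("wrist");cv2.imwrite("pics/w11.png",im)
im=viewer.snapshot("scene");crop(im,250,120,450,280,4,"pics/s11.png")
im=viewer.snapshot("side");crop(im,220,120,420,360,2.5,"pics/d11.png")
E
```

```text
t 14.65 tcp [0.5602 0.0493 0.2049] joints [-0.127  0.325 -0.149  1.196  0.371 -0.271] F [ 1.5  0.6 -4.2] grip 0.0114
toolx [-9.923e-01 -1.242e-01 -7.000e-04] tooly [-0.1154  0.9201  0.3744]
shift mm [-0.5 37.2 20.4]
```

View pics/w11.png

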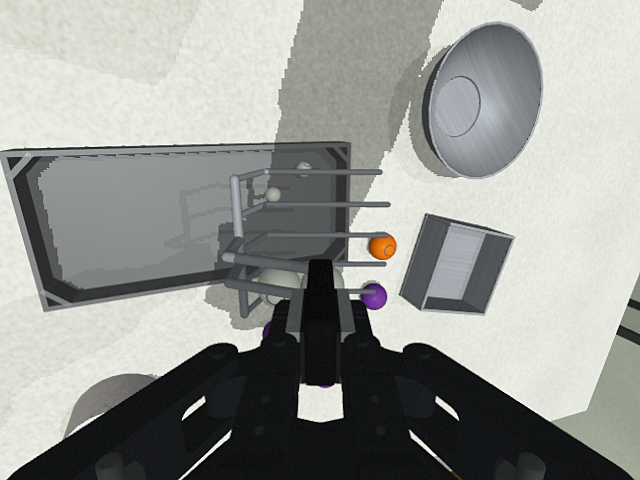

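View pics/s11.png

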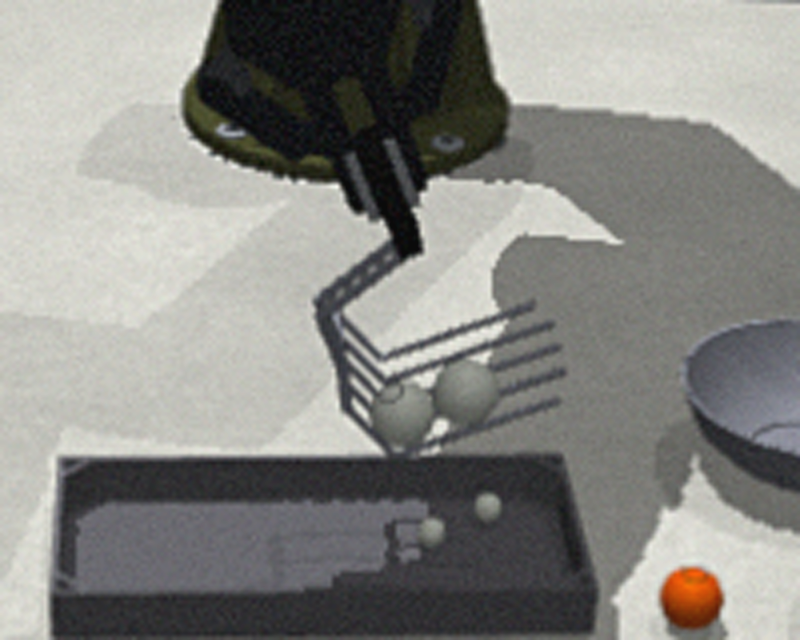

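View pics/d11.png

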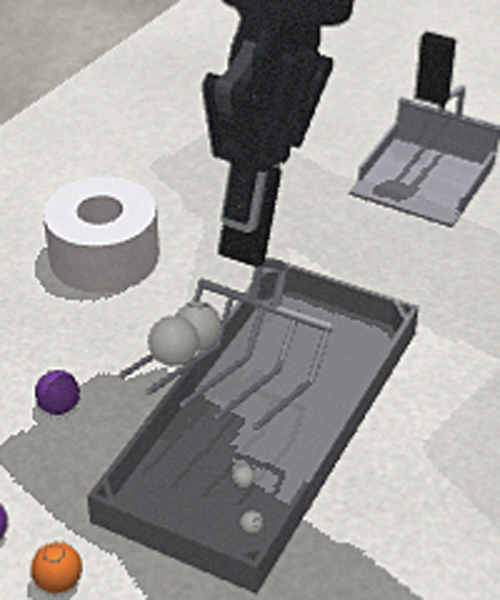

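```bash
python3 - <<'E'
from h import *
o=readout.get_obs()
local([0.4297,.1666,.2049],o)
local([0.4297,.1666,.189],o)
E
```

```text
t 14.8 tcp [0.5596 0.0494 0.2039] joints [-0.127  0.326 -0.15   1.196  0.371 -0.271] F [-0.3 -0.4 -4. ] grip 0.0111
toolx [-0.9923 -0.1242  0.0012] tooly [-0.1147  0.92    0.3748]
shift mm [114.3 123.1  48.9]
t 14.8 tcp [0.5596 0.0494 0.2039] joints [-0.127  0.326 -0.15   1.196  0.371 -0.271] F [-0.3 -0.4 -4. ] grip 0.0111
toolx [-0.9923 -0.1242  0.0012] tooly [-0.1147  0.92    0.3748]
shift mm [114.3 117.2  63.6]
```

Call:
{"api": "carry_out", "payload": {
  "steps": "7 7 3 0 0 0 8;14 15 6 0 0 0 8;18 20 8 0 0 0 8;18 20 8 0 0 0 8;18 20 8 0 0 0 8;18 20 8 0 0 0 8;14 14 5 0 0 0 8;7 7 3 0 0 0 8"
}}

```text
time: 15.8
tcp_pos: [0.4292, 0.1672, 0.2052]
tool_rot: [-0.061, 0.98, 0.19, -0.012]
contact_force: [-0.3, 0.8, -3.5]
grip_width: 0.0114
```

Call:
{"api": "carry_out", "payload": {
  "steps": "0 0 0 0 0 0 8;0 0 0 0 0 0 8"
}}

```text
time: 16.05
tcp_pos: [0.4311, 0.1663, 0.2053]
tool_rot: [-0.061, 0.98, 0.19, -0.012]
contact_force: [0.5, 0.5, -3.8]
grip_width: 0.0113
```

```bash
python3 - <<'E'
from h import *
o=readout.get_obs()
local([0.4297,.1666,.189],o)
im=viewer.snapshot("wrist");cv2.imwrite("pics/w12.png",im)
im=viewer.snapshot("scene");crop(im,330,120,530,270,4,"pics/s12.png")
im=viewer.snapshot("side");crop(im,180,200,440,480,2.14,"pics/d12.png")
E
```

```text
t 16.05 tcp [0.4311 0.1663 0.2053] joints [ 0.097  0.061 -0.473  1.047  0.383 -0.029] F [ 0.5  0.5 -3.8] grip 0.0113
toolx [-9.923e-01 -1.239e-01 -6.000e-04] tooly [-0.1151  0.9201  0.3743]
shift mm [ 1.4 -5.7 15.3]
```

View pics/w12.png

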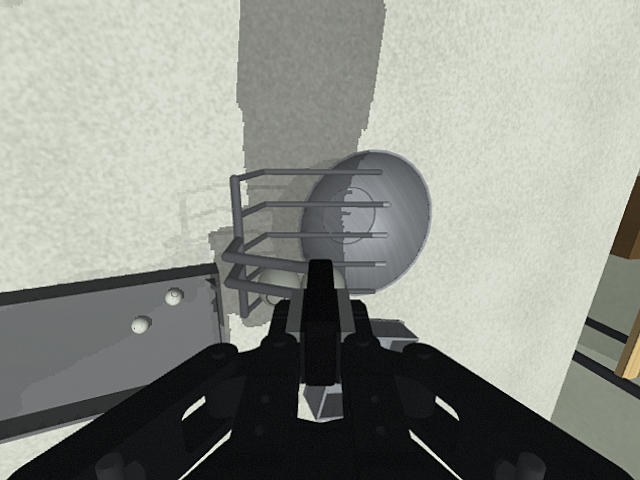

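View pics/s12.png

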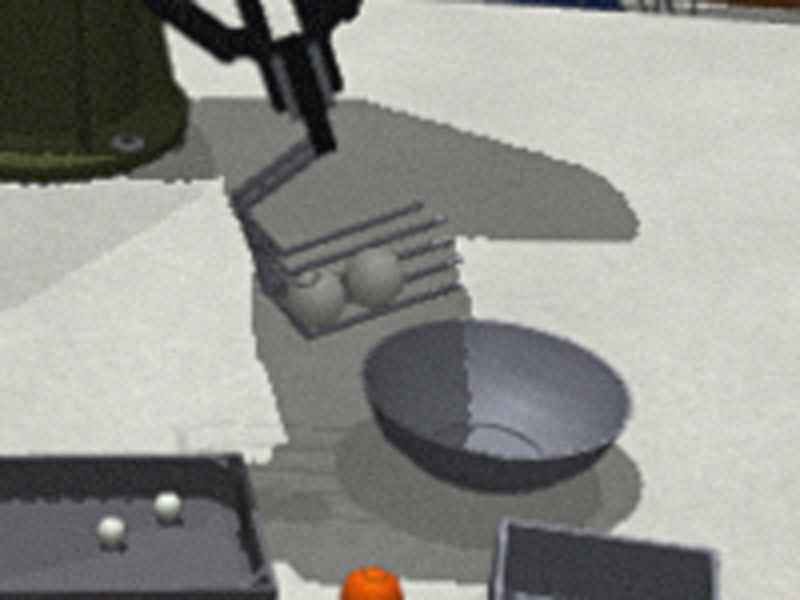

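View pics/d12.png

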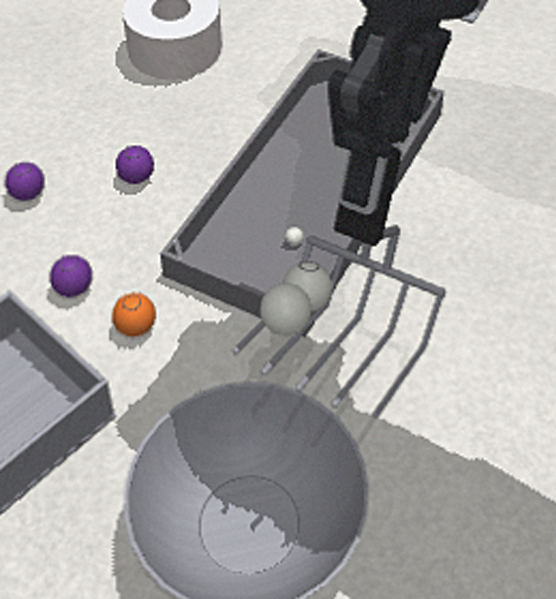

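```bash
python3 - <<'E'
from plan import *
from scipy.optimize import least_squares
o=readout.get_obs()
pts=[(375,150),(405,163),(425,190),(430,215),(424,245),(410,270),(320,165),(303,205),(302,225)]
P=np.array([plane("wrist",p,.05,o)[:2] for p in pts]);print(P.round(3))
f=lambda q:np.hypot(*(P-q[:2]).T)-q[2]
print(least_squares(f,[.43,.28,.075]).x)
print("tilt rel present 22.")
plan(None,None,[((0,0,-16),0)],(-40,0))
r22=R.from_euler('x',22,degrees=True)
# generic: absolute tilts, heel pivot fixed
tcp=np.array([0,40.,104]);cur=r22.apply(tcp);cth=22
print(r22.inv().apply([0,0,-16]))
for th in (19,15,11,7,4,1,-2,-5,-8,-11,-14):
    n=R.from_euler('x',th,degrees=True).apply(tcp)
    s=R.from_euler('x',cth,degrees=True).inv().apply(n-cur)
    print(th,np.round([-s[0],s[1],-s[2],cth-th],1));cur=n;cth=th
E
```

```text
[[0.363 0.276]
 [0.372 0.311]
 [0.396 0.341]
 [0.422 0.354]
 [0.455 0.354]
 [0.484 0.342]
 [0.381 0.223]
 [0.417 0.211]
 [0.435 0.212]]
[0.43721838 0.2814282  0.07422113]
tilt rel present 22.
[-0.  0. 16.  0.  0.  0.]
[  0.          -5.99370549 -14.83494167]
19 [-0.   5.4  2.2  3. ]
15 [-0.   7.2  3.   4. ]
11 [-0.   7.2  3.   4. ]
7 [-0.   7.2  3.   4. ]
4 [-0.   5.4  2.2  3. ]
1 [-0.   5.4  2.2  3. ]
-2 [-0.   5.4  2.2  3. ]
-5 [-0.   5.4  2.2  3. ]
-8 [-0.   5.4  2.2  3. ]
-11 [-0.   5.4  2.2  3. ]
-14 [-0.   5.4  2.2  3. ]
```

Call:
{"api": "carry_out", "payload": {
  "steps": "0 -3 7 0 0 0 8;0 -3 8 0 0 0 8;0 5.4 2.2 3 0 0 8;0 7.2 3 4 0 0 8;0 7.2 3 4 0 0 8;0 7.2 3 4 0 0 8;0 0 0 0 0 0 8"
}}

```text
time: 17.08
tcp_pos: [0.4262, 0.1968, 0.1854]
tool_rot: [-0.064, 0.996, 0.061, -0.004]
contact_force: [0.2, -0.4, -4.0]
grip_width: 0.0114
```

```bash
python3 - <<'E'
from h import *
o=readout.get_obs()
ey=np.array([-.124,.992,0])
local([0.43,.168,.189],o)
Rt=R.from_quat(o["tool_rot"]).as_matrix()
for n,p in (("tip",[0,.05,.104]),("outer+x",[-.046,.043,.104]),("heel",[0,-.04,.104])): print(n,(o["tcp_pos"]+Rt@np.array(p)).round(4))
im=viewer.snapshot("scene");crop(im,330,120,530,270,4,"pics/s13.png")
E
```

```text
t 17.075 tcp [0.4262 0.1968 0.1854] joints [ 0.348  0.071 -0.459  1.015  0.12   0.222] F [ 0.2 -0.4 -4. ] grip 0.0114
toolx [-9.919e-01 -1.271e-01  7.000e-04] tooly [-0.1261  0.9844  0.1227]
shift mm [ -0.1 -28.4  -7.1]
tip [0.4182 0.2587 0.0884]
outer+x [0.4647 0.2576 0.0875]
heel [0.4296 0.1701 0.0773]
```

View pics/s13.png

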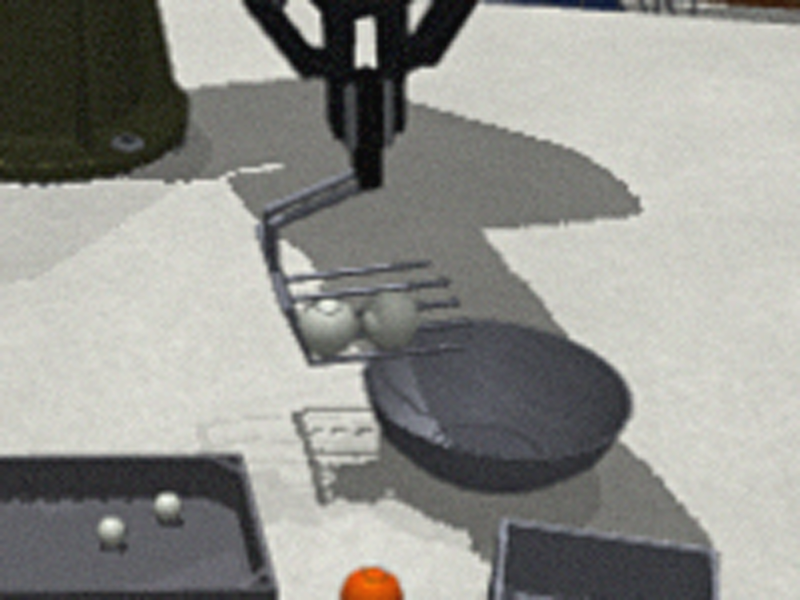

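Call:
{"api": "carry_out", "payload": {
  "steps": "0 -1 8 0 0 0 8;0 5.4 2.2 3 0 0 8;0 5.4 2.2 3 0 0 8;0 5.4 2.2 3 0 0 8;0 5.4 2.2 3 0 0 8;0 0 0 0 0 0 8;0 0 0 0 0 0 8"
}}

```text
time: 18.0
tcp_pos: [0.424, 0.2165, 0.1697]
tool_rot: [-0.062, 0.997, -0.043, 0.002]
contact_force: [0.3, -0.3, -3.5]
grip_width: 0.0114
```

```bash
python3 - <<'E'
from h import *
o=readout.get_obs()
local([0.43,.168,.189],o)
Rt=R.from_quat(o["tool_rot"]).as_matrix()
for n,p in (("tip",[0,.05,.104]),("heel",[0,-.04,.104])): print(n,(o["tcp_pos"]+Rt@np.array(p)).round(4))
im=viewer.snapshot("scene");crop(im,330,120,530,270,4,"pics/s14.png")
E
```

```text
t 18.0 tcp [0.424  0.2165 0.1697] joints [ 0.527  0.147 -0.406  1.052 -0.079  0.405] F [ 0.3 -0.3 -3.5] grip 0.0114
toolx [-9.924e-01 -1.234e-01  7.000e-04] tooly [-0.123   0.9886 -0.0864]
shift mm [  0.  -50.4 -15. ]
tip [0.4188 0.257  0.0617]
heel [0.4299 0.168  0.0695]
```

View pics/s14.png

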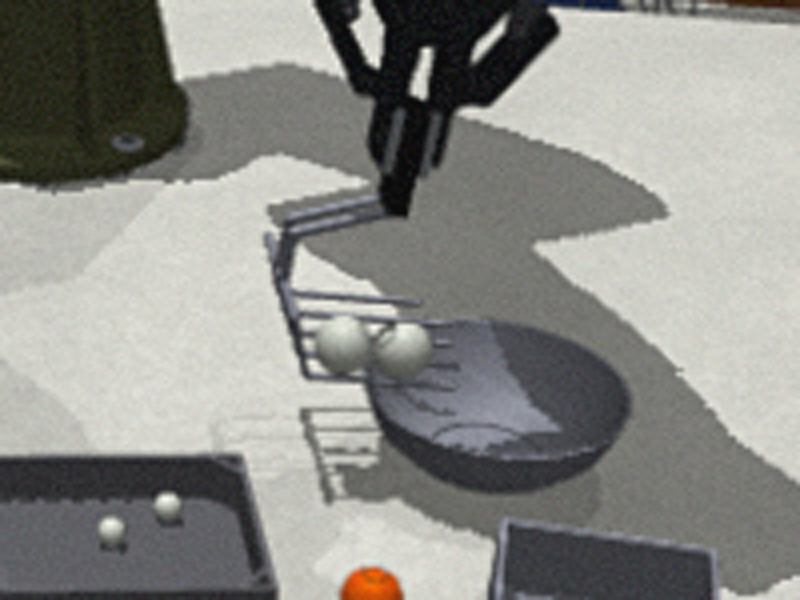

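Rolling slowly. I'll hold, then tilt a bit more.

Call:
{"api": "carry_out", "payload": {
  "steps": "0 0 0 0 0 0 8;0 0 0 0 0 0 8;0 0 0 0 0 0 8;0 0 0 0 0 0 8"
}}

```text
time: 18.55
tcp_pos: [0.4241, 0.2171, 0.1701]
tool_rot: [-0.062, 0.997, -0.044, 0.003]
contact_force: [-0.4, -0.1, -2.8]
grip_width: 0.0111
```

```bash
python3 - <<'E'
from h import *
o=readout.get_obs()
im=viewer.snapshot("scene");crop(im,330,120,530,270,4,"pics/s15.png")
E
```

```text
(no output)
```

View pics/s15.png

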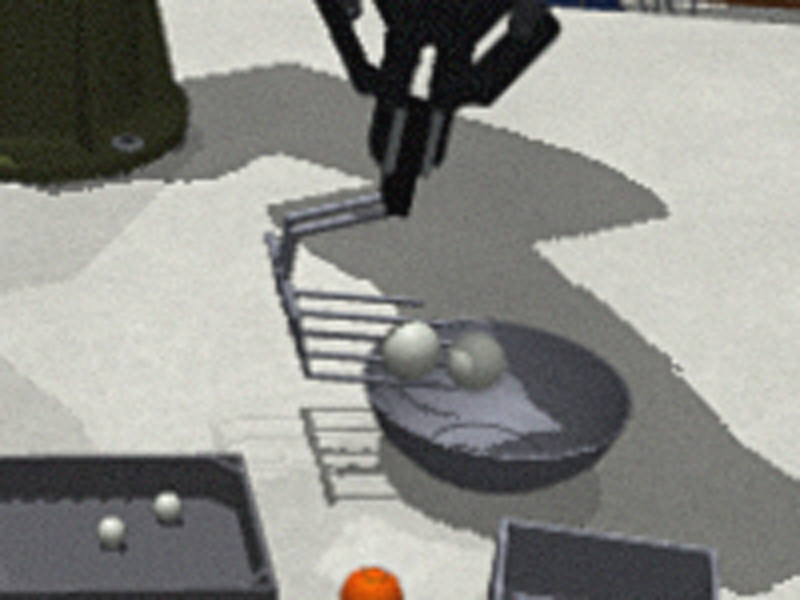

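Call:
{"api": "carry_out", "payload": {
  "steps": "0 0 0 0 0 0 8;0 0 0 0 0 0 8;0 0 0 0 0 0 8;0 0 0 0 0 0 8;0 0 0 0 0 0 8;0 0 0 0 0 0 8"
}}

```text
time: 19.35
tcp_pos: [0.4241, 0.2172, 0.1701]
tool_rot: [-0.062, 0.997, -0.043, 0.003]
contact_force: [0.4, 0.1, -2.0]
grip_width: 0.0112
```

```bash
python3 - <<'E'
from h import *
o=readout.get_obs()
im=viewer.snapshot("scene");crop(im,330,120,530,270,4,"pics/s16.png")
E
```

```text
(no output)
```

View pics/s16.png

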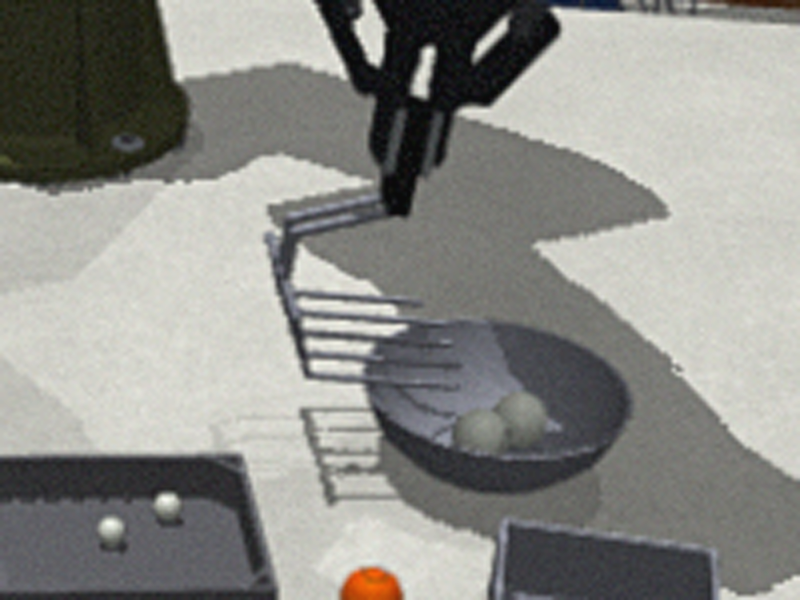

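Call:
{"api": "carry_out", "payload": {
  "steps": "0 -3 -15 0 0 0 8;0 -6 -20 -2.5 0 0 8;0 -30 -5 -2.5 0 0 8;0 -45 0 0 0 0 8;0 -45 0 0 0 0 8;0 -45 0 0 0 0 8;0 -45 0 0 0 0 8;0 0 0 0 0 0 8"
}}

```text
time: 20.4
tcp_pos: [0.4514, 0.0005, 0.2132]
tool_rot: [-0.06, 0.998, -0.001, 0.001]
contact_force: [-0.1, 1.1, -1.8]
grip_width: 0.0112
```

```bash
python3 - <<'E'
from h import *
o=readout.get_obs()
local([0.42,-.06,.1044],o)
E
```

```text
t 20.4 tcp [0.4514 0.0005 0.2132] joints [ 2.00e-03  4.20e-02 -4.17e-01  1.11e+00 -1.00e-03 -1.18e-01] F [-0.1  1.1 -1.8] grip 0.0112
toolx [-0.9928 -0.1195 -0.0012] tooly [-0.1195  0.9928 -0.0011]
shift mm [ 38.5 -56.2 108.8]
```

Level. Next I'll move to a clear bench spot between tray and base, then lower it.

Call:
{"api": "carry_out", "payload": {
  "steps": "18 -28 0 0 0 0 8;20 -28 20 0 0 0 8;0 0 30 0 0 0 8;0 0 30 0 0 0 8;0 0 20 0 0 0 8;0 0 4 0 0 0 8;0 0 2 0 0 0 8;0 0 0 0 0 0 8"
}}

```text
time: 21.4
tcp_pos: [0.4209, -0.057, 0.1069]
tool_rot: [-0.062, 0.998, -0.0, 0.001]
contact_force: [-0.2, -0.4, -2.8]
grip_width: 0.0115
```

```bash
python3 - <<'E'
from h import *
o=readout.get_obs()
local([0.42,-.06,.1044],o)
im=viewer.snapshot("scene");cv2.imwrite("pics/s17.png",im)
E
```

```text
t 21.4 tcp [ 0.4209 -0.057   0.1069] joints [-0.135  0.081 -0.637  0.852  0.    -0.26 ] F [-0.2 -0.4 -2.8] grip 0.0115
toolx [-0.9922 -0.1246 -0.0014] tooly [-1.246e-01  9.922e-01 -3.000e-04]
shift mm [ 1.3 -2.8  2.5]
```

View pics/s17.png

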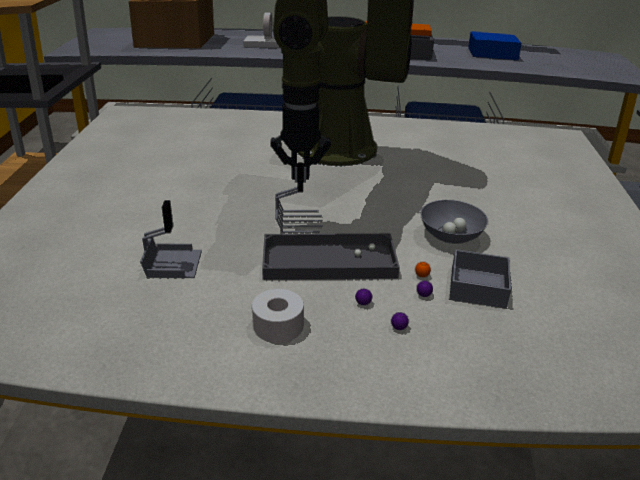

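Call:
{"api": "carry_out", "payload": {
  "steps": "0 0 1 0 0 0 8;0 0 1 0 0 0 8;0 0 0.8 0 0 0 8;0 0 0 0 0 0 8"
}}

```text
time: 21.95
tcp_pos: [0.4206, -0.0571, 0.1044]
tool_rot: [-0.062, 0.998, 0.0, 0.001]
contact_force: [-3.6, 1.3, 8.8]
grip_width: 0.011
```

Call:
{"api": "carry_out", "payload": {
  "steps": "0 0 0 0 0 0 20;0 0 0 0 0 0 40;0 0 0 0 0 0 60;0 0 0 0 0 0 85;0 0 0 0 0 0 85;0 0 0 0 0 0 85"
}}

```text
time: 22.7
tcp_pos: [0.4201, -0.0571, 0.1032]
tool_rot: [-0.062, 0.998, 0.0, -0.0]
contact_force: [-0.0, 0.4, -0.9]
grip_width: 0.085
```

Call:
{"api": "carry_out", "payload": {
  "steps": "0 0 -5 0 0 0 85;0 0 -15 0 0 0 85;0 0 -30 0 0 0 85;0 0 -40 0 0 0 85;0 0 -30 0 0 0 85;0 0 0 0 0 0 85"
}}

```text
time: 23.45
tcp_pos: [0.4221, -0.0574, 0.2266]
tool_rot: [-0.062, 0.998, -0.001, 0.003]
contact_force: [-0.3, -0.1, 0.2]
grip_width: 0.0848
```

```bash
python3 - <<'E'
from h import *
o=readout.get_obs()
local([0.42,-.06,.1044],o)
im=viewer.snapshot("scene");crop(im,240,140,500,290,3,"pics/s18.png")
im=viewer.snapshot("wrist");cv2.imwrite("pics/w18.png",im)
E
```

```text
t 23.45 tcp [ 0.4221 -0.0574  0.2266] joints [-0.135 -0.017 -0.447  1.135 -0.    -0.26 ] F [-0.3 -0.1  0.2] grip 0.0848
toolx [-0.9922 -0.1242 -0.0057] tooly [-0.1242  0.9923 -0.0015]
shift mm [  3.1  -2.1 122.2]
```

View pics/s18.png

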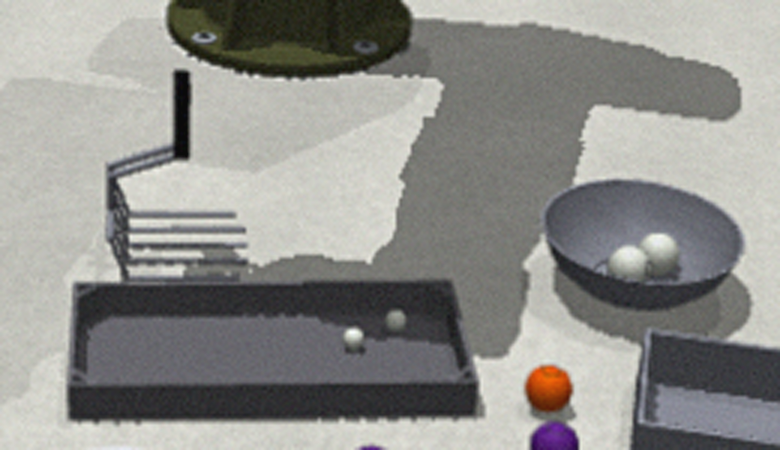

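View pics/w18.png

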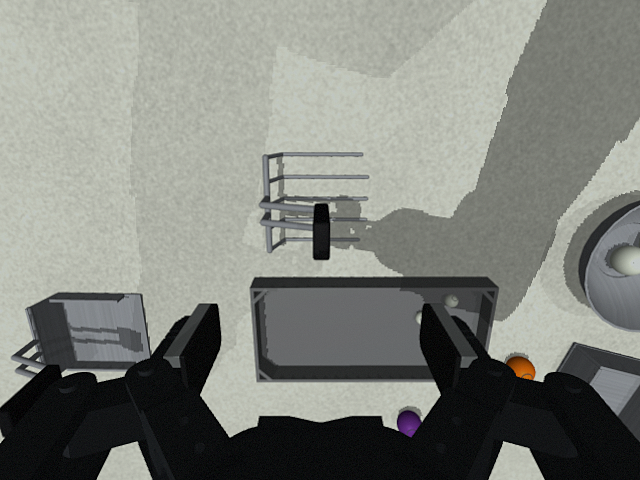

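The scoop stands upright on the bench, clear of the tray. Both large balls are in the round dish, both small ones are in the tray, and the gripper is free. Handing in.

```bash
python3 -c "
from bench import close_job
print(close_job())"
```

```text
the job is handed in; nothing more can be done
None
```

The job is done and handed in at about 23.6 s of the 67 s allowed. I gripped the slotted wire scoop and slid it along the tray floor under both large balls. Then I tilted the nose up 22° and lifted; both small balls stayed in the tray. I tipped the large balls slowly into the round steel dish and stood the scoop upright on the bench between the tray and the robot base.

- **Final pictures:** the overview shows both large balls in the round dish, both small ones on the tray floor, and the scoop upright and clear of the tray. The wrist view agrees on the scoop and shows the look-alike balls in its frame untouched, but it catches only part of the dish.
- **Forces and contact:** the gripper is free, about 120 mm above the scoop. The highest wrist force I read was about 10 N, and the gripper never touched a ball.
- **Disagreements:** my estimates of the dish centre from the different cameras differed by up to 6 mm, which did not matter for the pour. No check failed.

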